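# Clamp the slice stop on its T-slot rail

## Task

Fix the stop of the slicing guide where it stands: take the T-bolt with the red wing knob out of its wooden caddy, lower its head lengthwise into the rail's slot in front of the stop's open fork, and slide it along the slot until the shank rests home in the fork, without pushing the stop along. Then turn the bolt clockwise until its head stands square across the slot, and screw the knob down clockwise, feeling for the resistance, until the washer clamps the stop firmly by hand but is not overtightened. Let go of it and leave everything else alone.

Things in the scene. Friction and masses are not known exactly. Their poses are not given: they have to be found in the camera images.
- rail: Slicing guide, fixed: aluminium T-slot rail 62 wide (x), 260 long (y), 23 high, with a wooden deck 16 high along its -x side, out to x = -131. Origin: centre of the rail's underside, on the worktop; z up; the slot runs along its y axis at x = 0.
- slot (a point): Middle of the slot's mouth, on the rail top (23 above the rail's origin). Mouth 22.5 wide, open at the top along the whole rail, between lips 8.5 thick. Below the lips a channel 34 wide, its ceiling (the lips' undersides) 14.5 and its floor 5 above the worktop.
- stop: Stop: dark steel foot 5 thick on the rail top (23 to 28 above the worktop) and a wooden fence 52 high across rail and deck, near face at y = +67. Slides along the rail's y, gives way above about 8 N. Origin: fork seat, on the rail top; axes as the rail's. The fork opens to -y: notch 14 wide, closed end at y = +5, prongs end at y = -25.
- stop_seat (a point): Where the bolt's axis stands when the shank is home in the fork (shank touching the notch's closed end), on the rail top.
- caddy: Dark wooden block 75x55x20 that holds the bolt upright, fixed. Origin: centre of its underside. Pocket 36x23, along its x, 9 deep (floor 11 above the worktop).
- bolt: Steel T-bolt. Origin: centre of the head's underside; z up the shank; x along the head. Head 32 (x) by 19 (y) by 7; two diagonal corners are cut back, so in the channel it turns only clockwise (from above) from lengthwise to square, where the channel walls stop it about 7 degrees past square. Shank 10 thick; 69 high over all; 0.19 kg with washer and knob; a half turn makes no difference.
- washer: Brass washer 34 across, 3 thick, keyed to the bolt, on a coil spring under the knob. Origin: centre of its underside, at the start 24 to 26.5 above the head's underside: with the head on the channel floor it clears the stop's foot by only 1 to 3.5, so lift the bolt about 1 off the floor to slide it (the head has 2.5 of play up to the lips).
- knob: Red wing knob with the nut. Origin on the axis, 10 above the washer's underside (less as the spring, 4 N per mm, is pressed together; solid at 7 mm); z up; x along the wing, a bar 46 (x) by 12 (y), from z = 8 to 34. Clockwise from above screws it down the bolt with the washer, 4 mm per radian. It drags with 0.11 N m and stays where it is left.
- knob_grip (a point): TCP point to grip the wing across its 12 mm. Clockwise, the bolt turns along till its head is stopped; then the knob turns alone, up to 1.5 rad of free play. A knob held at fixed height pulls the hand down once the head is up under the lips; push it down to set the washer on the foot; when it pulls again both bear, and the spring winds up 16 N per rad. Firm: 12 to 25 N; solid at 28.
- coffee_maker: Red coffee maker, part of the kitchen, fixed at the back left, about 0.33 m high: pass in front of it.
- mug: Bystander: white printed mug with black handle, 83x117x94 mm. Leave alone.
- pod_brown: Bystander: brown coffee pod, 51 mm across, 42 high. Leave alone.
- pod_blue: Bystander: white coffee pod with dark blue lid, 51 mm across, 42 high. Leave alone.
- apple: Bystander: yellow-red apple, 80 mm. Leave alone.
- lemon: Bystander: lemon, 78x55x56 mm. Leave alone.
- spice: Bystander: spice jar, green label and dark cap, 44 mm across, 105 high. Leave alone.
- yoghurt: Bystander: yoghurt tub, 72 mm across, 71 high. Leave alone.
Not all that is in view belongs to the job. Of the things like the bolt, leave any that is pink; of the rest the smaller one is meant.

How it is judged:
By the outcome, as a careful person would: the job done as asked, in the order asked, and still so for the second after the job is handed in, with the robot touching nothing.
It also fails if it takes over 72 s, if anything falls off the work surface, if the arm or the gripper's body presses on something with over 40 N, if the wrist force passes 120 N, or if a joint passes its speed limit or range.

## Robot

A 6-joint arm with a two-finger parallel gripper is mounted at the origin on a cart in front of the work surface, level with it; the furniture and walls round the work are solid. World frame = base frame: x ahead of the robot, y to its left, z up, the work surface at z = 0. Lengths are in m, angles in rad, forces in N, time in s.
With the tool pointing down it reaches from about 0.35 to 0.95 m from the base axis. Payload 17.4 kg.
Tool frame: the origin (TCP) lies between the finger pads, 19 mm behind the fingertips; this is the grasp point; z points along the fingers, y is the line along which they close (so a half turn about z gives the same grasp; the last joint's range is limited). The gripper opens to 93 mm and grips with 3 to 60 N. Pads are 15 mm wide; open, the fingers measure 128 mm over their backs; the gripper's body (75 mm by 188 mm) begins 65 mm behind the grasp point.
Start: joints at [-1.168, 0.116, 1.442, -0, 1.584, -0.038], TCP at [0.288, -0.61, 0.237] pointing down, gripper open.
Joint ranges: [-2.83, 2.83], [-0.83, 2.19], [0.07, 2.5], [-1.14, 4.28], [0.01, 3], [-2.97, 2.97]. Speed limits (rad/s): [1.89, 1.89, 2.22, 3.14, 3.14, 3.14].

## Interface

Orientations are given as a rotation vector (axis times angle).
In Python, from plant import ctrl gives the robot as it stands.
- The arm moves only by the shell command python3 -m inch 'ROWS'. ROWS is a JSON list of rows, 1 to 12 of them, each of 7 numbers: the opening from 0.0 (shut) to 1.0 (fully open), then dx, dy, dz in m, then a rotation vector rx, ry, rz in rad; each row is the pose to reach, as a shift and turn from the pose commanded when the command began, along the tool's axes at that moment; what a row does not reach only later rows make up. A row lasts 1/12 s, in which the tool goes at most 0.0417 m and 0.125 rad, less where a joint would pass 70% of its speed; a pose out of reach is approached as far as the arm can. The fingers move at their own pace and stop on an object; the grip force is fixed at half the most. Time passes only in rows, so rows that do not move let the fingers close. It prints the time, the measured TCP pose, the force, the opening and the grip force at its end.
- ctrl.state(): the state, without advancing time (a new reading comes with each control period).
- ctrl.grab_frame(name): name is "side" or "top" or "wrist"; returns the picture (420x560x3 uint8, red, green, blue); there is no depth.
- ctrl.get_calibration(name): a dict with "mtx" (3x3 intrinsics, pixels), "world_to_cam" (4x4, takes a point from world to camera coordinates). Camera axes: x right, y down, z forward; pixel columns grow to the right and rows downward; lengths in m; the calibration is good to about 2 mm. The wrist camera is an equidistant fisheye: a pixel r from the principal point sees the ray r / f radians off the axis. A picture is of the moment at which its call begins: read the wrist's pose just before it. get_calibration takes no time and is no camera call; for the wrist camera it gives the pose at the moment of the call.
- ctrl.close_job(): hands the job in; it is judged then, once.
The state is a dict: "time": time; "qpos": joint angles; "qvel": joint speeds; "tau": joint torques, N m; "tcp_pos": TCP position; "tcp_rot": TCP orientation; "force": force on the tool from outside, world axes, zero at the start; "ft_torque": the same for the moment, N m; "width": opening from 0.0 (shut) to 1.0 (fully open); "grasp_force": force on a finger pad.
Only numpy, scipy, OpenCV 4.12 (cv2) and the standard library are available. Lean on these libraries where they do the work, as an engineer would, in place of code of your own. Each camera call takes 0.05 s, during which the arm holds its last target. There are 200 camera calls.

## Working session

There is one attempt and no reset: what is moved stays moved. The work goes in short steps, Python scripts to look and compute and a shell command to move; the robot and the scene stay as the last step left them, time stands still between calls to the robot, and variables do not carry over. Pictures are saved under pics/ and viewed, at most 10 in all, crops included, and the job is handed in when it is done.

```bash
ls; mkdir -p pics
python3 - <<'E'
from plant import ctrl
import cv2, numpy as np
s=ctrl.state();print(s)
for n in("side","top"):
    im=ctrl.grab_frame(n);cv2.imwrite(f"pics/{n}0.png",im[...,::-1])
    c=ctrl.get_calibration(n);print(n,c["mtx"],c["world_to_cam"])
E
```

```text
pics
{'time': 0.0, 'qpos': array([-1.16781879e+00,  1.16460620e-01,  1.44225916e+00, -3.17225418e-05,
        1.58397652e+00, -3.78168034e-02]), 'qvel': array([-0.00054457,  0.00026896,  0.00088508,  0.00215659,  0.00032111,
        0.00013161]), 'tau': array([-4.02433507e-03, -7.21256876e+01, -6.22623181e+01,  7.78388442e-02,
        2.38155836e-02, -1.12119244e-04]), 'tcp_pos': array([ 0.28789801, -0.61032786,  0.23672606]), 'tcp_rot': array([-3.06454641e+00, -6.86569571e-01,  3.63639418e-04]), 'force': array([-0.83883388,  0.6849449 , -0.36361604]), 'ft_torque': array([-0.02130224,  0.00267947, -0.04001958]), 'grasp_force': 0.0, 'width': 1.0002053110110003}
side [[491.56446631   0.         273.3963062 ]
 [  0.         491.56446631 201.70744031]
 [  0.           0.           1.        ]] [[-0.84349684 -0.53710915  0.00518056  0.41698748]
 [-0.32515588  0.50291292 -0.80084471  0.26396675]
 [ 0.42753565 -0.67719447 -0.59884966  1.25168817]
 [ 0.          0.          0.          1.        ]]
top [[507.16213433   0.         276.85860124]
 [  0.         507.16213433 216.90621498]
 [  0.           0.           1.        ]] [[-0.02509545 -0.99968285 -0.0021013  -0.05878472]
 [-0.96721191  0.0248116  -0.2527558   0.53887255]
 [ 0.25272778 -0.00431061 -0.96752782  1.46844481]
 [ 0.          0.          0.          1.        ]]
```

View pics/top0.png

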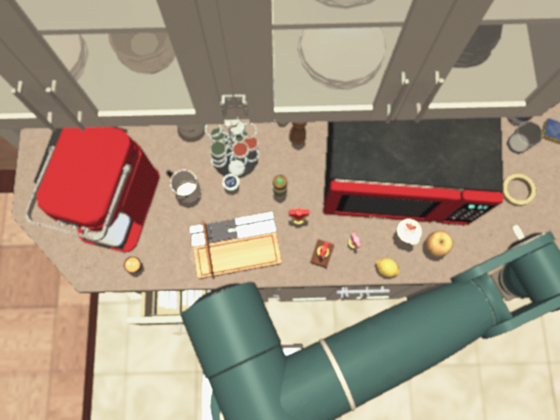

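View pics/side0.png

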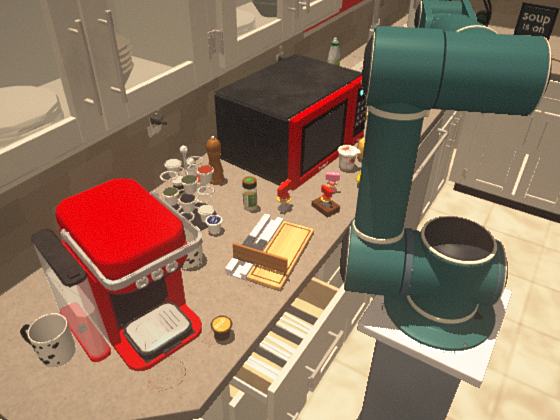

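Run:
```python
import cv2
a=cv2.imread("pics/top0.png")[200:280,180:340];b=cv2.imread("pics/side0.png")[170:290,220:350]
cv2.imwrite("pics/c1.png",cv2.resize(a,None,fx=5,fy=5,interpolation=cv2.INTER_CUBIC))
cv2.imwrite("pics/c2.png",cv2.resize(b,None,fx=5,fy=5,interpolation=cv2.INTER_CUBIC))
```

```text
(no output)
```

View pics/c1.png

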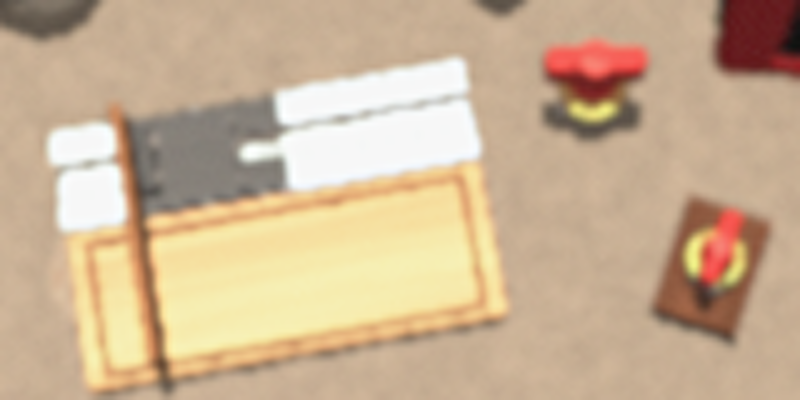

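View pics/c2.png

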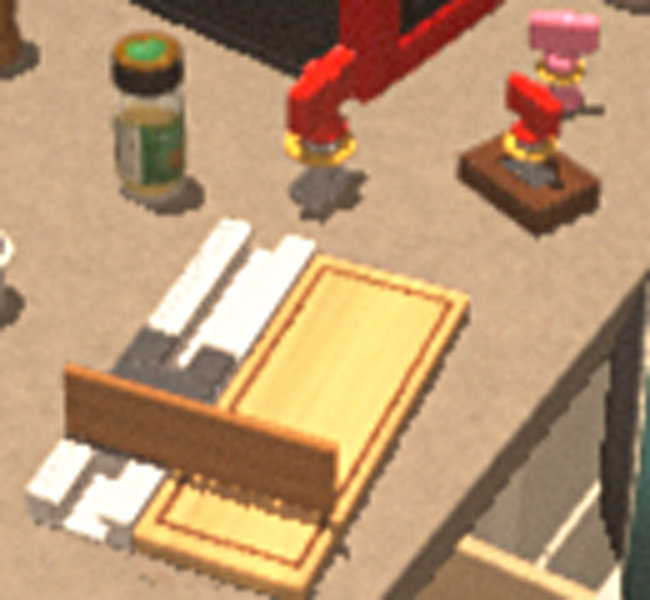

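The top crop shows the rail (corners ≈(48,128), (468,58), with the fork notch closing near (240,153)). The deck is on the robot side. The caddy is at (712,265) with the small red knob, wing along the caddy's length. The bigger red bolt at (595,80) stands without a caddy, and the pink one lies outside the crop. The side crop agrees.

```bash
cat > h.py <<'E'
from plant import ctrl
import numpy as np, cv2
from scipy.spatial.transform import Rotation as R
def ray(c,name,uv):
    K=np.array(c["mtx"]);T=np.linalg.inv(c["world_to_cam"])
    x=(uv[0]-K[0,2])/K[0,0];y=(uv[1]-K[1,2])/K[1,1]
    if name=="wrist":
        r=np.hypot(x,y);d=np.array([np.sin(r)*x/r,np.sin(r)*y/r,np.cos(r)]) if r>1e-9 else np.array([0,0,1.])
    else: d=np.array([x,y,1.])
    return T[:3,3],T[:3,:3]@(d/np.linalg.norm(d))
def atz(o,d,z): return o+d*(z-o[2])/d[2]
def tri(rays):
    A=np.zeros((3,3));b=np.zeros(3)
    for o,d in rays:
        P=np.eye(3)-np.outer(d,d);A+=P;b+=P@o
    x=np.linalg.solve(A,b);return x,[np.linalg.norm(np.cross(x-o,d)) for o,d in rays]
def project(c,name,p):
    K=np.array(c["mtx"]);q=(np.array(c["world_to_cam"])@np.r_[p,1])[:3]
    if name=="wrist":
        r=np.hypot(q[0],q[1]);t=np.arctan2(r,q[2]);v=q[:2]/r*t
    else: v=q[:2]/q[2]
    return v*np.array([K[0,0],K[1,1]])+K[:2,2]
E
python3 - <<'E'
from h import *
ct=ctrl.get_calibration("top");cs=ctrl.get_calibration("side")
f=lambda u,v:(180+u/5,200+v/5)
g=lambda u,v:(220+u/5,170+v/5)
np.set_printoptions(precision=4,suppress=True)
for n,p,z in [("rail fl",(48,130),.023),("fr",(466,58),.023),("nr",(481,155),.023),("nl(deck)",(60,232),.023),("deck nr",(508,312),.016),("deck nl",(92,390),.016),("forkclosed",(240,153),.028),("fork open slot",(282,150),.028),
 ("cad1",(692,197),.02),("cad2",(770,222),.02),("cad3",(733,332),.02),("cad4",(655,310),.02),("washer",(715,258),.037)]:
    print(n,atz(*ray(ct,"top",f(*p)),z))
for n,p,z in [("cadL",(460,160),.02),("cadfront",(540,222),.02),("cadR",(600,183),.02),("deckfar",(470,300),.016),("railfar",(235,222),.023),("fork",(190,358),.028)]:
    print("S",n,atz(*ray(cs,"side",g(*p)),z))
print("knob top tri",tri([ray(ct,"top",f(722,237)),ray(cs,"side",g(536,93))]))
print("washer",tri([ray(ct,"top",f(715,258)),ray(cs,"side",g(530,147))]))
E
```

```text
rail fl [0.527  0.1996 0.023 ]
fr [ 0.5667 -0.0616  0.023 ]
nr [ 0.5041 -0.0695  0.023 ]
nl(deck) [0.4621 0.191  0.023 ]
deck nr [ 0.4065 -0.0836  0.016 ]
deck nl [0.365 0.171 0.016]
forkclosed [0.5081 0.0796 0.028 ]
fork open slot [0.5093 0.0536 0.028 ]
cad1 [ 0.4748 -0.1994  0.02  ]
cad2 [ 0.4578 -0.2468  0.02  ]
cad3 [ 0.39   -0.2206  0.02  ]
cad4 [ 0.4048 -0.1735  0.02  ]
washer [ 0.433  -0.2102  0.037 ]
S cadL [ 0.4684 -0.1883  0.02  ]
S cadfront [ 0.396  -0.1591  0.02  ]
S cadR [ 0.3826 -0.215   0.02  ]
S deckfar [ 0.3985 -0.0743  0.016 ]
S railfar [ 0.552  -0.0538  0.023 ]
S fork [0.5018 0.0703 0.028 ]
knob top tri (array([ 0.4352, -0.2128,  0.0718]), [np.float64(0.003965576808637679), np.float64(0.003965576808637721)])
washer (array([ 0.4327, -0.2112,  0.031 ]), [np.float64(0.0014731614388139008), np.float64(0.0014731614388138658)])
```

```bash
python3 -m inch '[[1,0.302,-0.3,0.03,0,0,-2.3],[1,0.302,-0.3,0.03,0,0,-2.3],[1,0.302,-0.3,0.03,0,0,-2.3],[1,0.302,-0.3,0.03,0,0,-2.3],[1,0.302,-0.3,0.03,0,0,-2.3],[1,0.302,-0.3,0.03,0,0,-2.3],[1,0.302,-0.3,0.03,0,0,-2.3],[1,0.302,-0.3,0.03,0,0,-2.3],[1,0.302,-0.3,0.03,0,0,-2.3],[1,0.302,-0.3,0.03,0,0,-2.3],[1,0.302,-0.3,0.03,0,0,-2.3],[1,0.302,-0.3,0.03,0,0,-2.3]]'
python3 - <<'E'
from h import *
s=ctrl.state();r=R.from_rotvec(s["tcp_rot"]).as_matrix();print(s["tcp_pos"],r.round(3),s["qpos"])
c=ctrl.get_calibration("wrist");print(c["mtx"],np.linalg.inv(c["world_to_cam"]).round(3))
E
```

```text
time: 1.1
tcp_pos: [0.4338, -0.2075, 0.2071]
tcp_rot: [-1.762, -2.601, -0.001]
force: [0.4, -0.5, 0.7]
width: 0.998
grasp_force: 0.0
[ 0.43377802 -0.20752131  0.20714669] [[-0.371  0.929 -0.   ]
 [ 0.929  0.371  0.001]
 [ 0.     0.    -1.   ]] [-4.99551593e-01 -3.08498651e-01  1.88493008e+00  4.65036550e-04
  1.56542518e+00 -8.79335150e-01]
[[325.1922621    0.         285.20695321]
 [  0.         325.1922621  213.87155903]
 [  0.           0.           1.        ]] [[ 0.928  0.357  0.102  0.406]
 [ 0.371 -0.893 -0.256 -0.136]
 [-0.001  0.275 -0.961  0.355]
 [ 0.     0.     0.     1.   ]]
```

```bash
cat > snap.py <<'E'
import sys,pickle
from h import *
n,cam=sys.argv[1],sys.argv[2]
s=ctrl.state();c=ctrl.get_calibration(cam);im=ctrl.grab_frame(cam)
cv2.imwrite(f"pics/{n}.png",im[...,::-1]);pickle.dump((s,c),open(f"{n}.pkl","wb"))
print(s["tcp_pos"].round(4),"yaw_y",np.degrees(np.arctan2(*R.from_rotvec(s["tcp_rot"]).as_matrix()[[1,0],1])).round(2),"q",s["qpos"].round(3),"F",s["force"].round(1))
E
python3 snap.py w1 wrist
python3 -m inch '[[1,0,0,0,0,0,-0.83],[1,0,0,0,0,0,-0.83],[1,0,0,0,0,0,-0.83],[1,0,0,0,0,0,-0.83],[1,0,0,0,0,0,-0.83],[1,0,0,0,0,0,-0.83],[1,0,0,0,0,0,-0.83],[1,0,0,0,0,0,-0.83]]'
python3 snap.py w2 wrist
python3 - <<'E'
import cv2,numpy as np,pickle
from h import *
o=[]
for n in("w1","w2"):
    s,c=pickle.load(open(n+".pkl","rb"));u,v=project(c,"wrist",[.433,-.21,.06]).astype(int);print(n,u-100,v-150)
    im=cv2.imread(f"pics/{n}.png");x,y=max(0,u-100),max(0,min(120,v-150));print(x,y);o.append(cv2.resize(im[y:y+300,x:x+200],None,fx=2,fy=2,interpolation=cv2.INTER_CUBIC))
cv2.imwrite("pics/w12.png",np.hstack(o))
E
```

```text
[ 0.4338 -0.2075  0.2071] yaw_y 21.76 q [-0.5   -0.308  1.885  0.     1.565 -0.879] F [ 0.4 -0.5  0.7]
time: 1.82
tcp_pos: [0.4329, -0.2107, 0.2072]
tcp_rot: [-0.578, -3.088, -0.0]
force: [-0.0, -0.3, -0.3]
width: 1.002
grasp_force: 0.0
[ 0.4329 -0.2107  0.2072] yaw_y 68.78 q [-0.506 -0.307  1.884 -0.     1.565 -1.706] F [-0.  -0.3 -0.3]
w1 183 57
183 57
w2 185 55
185 55
```

View pics/w12.png

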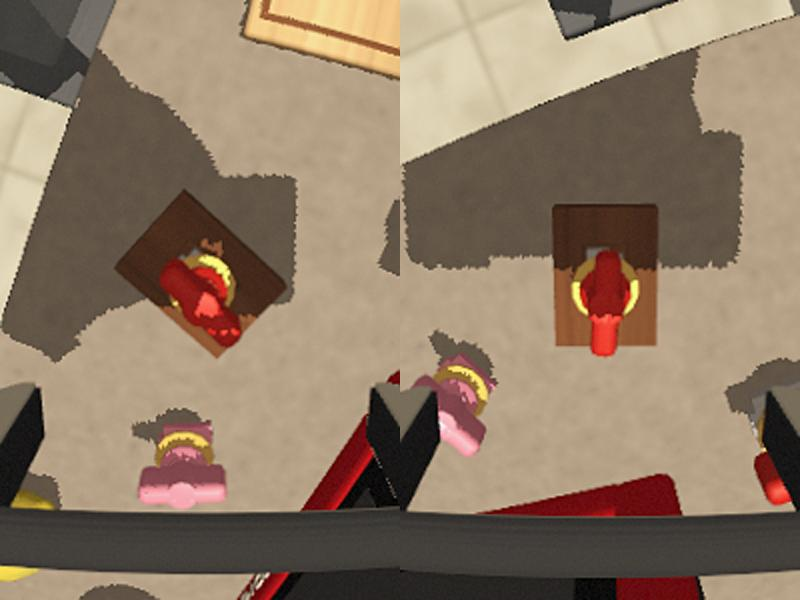

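Run:
```python
from h import *
import pickle
np.set_printoptions(precision=4,suppress=True)
s1,c1=pickle.load(open("w1.pkl","rb"));s2,c2=pickle.load(open("w2.pkl","rb"))
f1=lambda u,v:ray(c1,"wrist",(183+u/2,57+v/2));f2=lambda u,v:ray(c2,"wrist",(185+(u-400)/2,55+v/2))
print("wingmid",tri([f1(203,305),f2(605,304)]))
print("end near",tri([f1(236,341),f2(604,352)]))
print("end far",tri([f1(168,265),f2(607,256)]))
print("washer",tri([f1(205,281),f2(605,289)]))
a=[atz(*f2(*p),.02) for p in((554,205),(657,205),(657,346),(556,346))];print(np.array(a),np.mean(a,0))
b=[atz(*f1(*p),.02) for p in((184,190),(286,290),(219,357),(116,266))];print(np.array(b),np.mean(b,0))
r=R.from_rotvec(s2["tcp_rot"]).as_matrix();print(r,s2["tcp_pos"])
```

```text
wingmid (array([ 0.4336, -0.2088,  0.0672]), [np.float64(0.0005803335159126674), np.float64(0.0005803335159127308)])
end near (array([ 0.4528, -0.2168,  0.0748]), [np.float64(0.0008276754196758009), np.float64(0.0008276754196758305)])
end far (array([ 0.413 , -0.1993,  0.062 ]), [np.float64(0.0007274971902028283), np.float64(0.0007274971902027315)])
washer (array([ 0.4352, -0.2084,  0.025 ]), [np.float64(0.0011940133031453312), np.float64(0.0011940133031454487)])
[[ 0.386  -0.2181  0.02  ]
 [ 0.4052 -0.1685  0.02  ]
 [ 0.477  -0.1947  0.02  ]
 [ 0.4572 -0.2459  0.02  ]] [ 0.4314 -0.2068  0.02  ]
[[ 0.4069 -0.1679  0.02  ]
 [ 0.4766 -0.197   0.02  ]
 [ 0.4577 -0.2452  0.02  ]
 [ 0.388  -0.2184  0.02  ]] [ 0.4323 -0.2071  0.02  ]
[[-0.9322  0.3619 -0.0003]
 [ 0.3619  0.9322  0.0001]
 [ 0.0003  0.     -1.    ]] [ 0.4329 -0.2107  0.2072]
```

The two wrist views show the caddy centred at about (605,276) and the wing from (607,256) to (604,352). The wing is lined up with the tool, and the bolt axis is near (0.4335,-0.2085). I'm descending to grip it.

```bash
python3 -m inch '[[0.5,0.0005,0.0024,0.03,0,0,0],[0.5,0.0005,0.0024,0.065,0,0,0],[0.5,0.0005,0.0024,0.1,0,0,0],[0.5,0.0005,0.0024,0.12,0,0,0],[0.5,0.0005,0.0024,0.132,0,0,0],[0.5,0.0005,0.0024,0.139,0,0,0],[0.5,0.0005,0.0024,0.139,0,0,0],[0.1,0.0005,0.0024,0.139,0,0,0],[0.1,0.0005,0.0024,0.139,0,0,0],[0,0.0005,0.0024,0.139,0,0,0],[0,0.0005,0.0024,0.139,0,0,0],[0,0.0005,0.0024,0.139,0,0,0]]'; python3 snap.py w3 wrist
```

```text
time: 2.87
tcp_pos: [0.4338, -0.208, 0.0691]
tcp_rot: [0.579, 3.087, -0.0]
force: [1.0, -0.0, 0.4]
width: 0.193
grasp_force: 0.0
[ 0.4338 -0.208   0.0691] yaw_y 68.74 q [-0.5   -0.22   2.043  0.     1.318 -1.7  ] F [ 1.  -0.   0.4]
```

```bash
python3 -m inch '[[0,0,0,0,0,0,0],[0,0,0,0,0,0,0],[0,0,0,0,0,0,0],[0,0,0,0,0,0,0]]'; python3 -m inch '[[0,0,0,-0.01,0,0,0],[0,0,0,-0.03,0,0,0],[0,0,0,-0.06,0,0,0],[0,0,0,-0.06,0,0,0],[0,0,0,-0.06,0,0,0]]'; python3 snap.py w4 wrist
```

```text
time: 3.25
tcp_pos: [0.4337, -0.208, 0.0687]
tcp_rot: [0.579, 3.087, -0.0]
force: [-0.7, -0.6, 3.6]
width: 0.127
grasp_force: 30.0
time: 3.67
tcp_pos: [0.434, -0.2081, 0.1301]
tcp_rot: [0.579, 3.085, -0.001]
force: [-0.1, -0.1, -2.5]
width: 0.126
grasp_force: 30.0
[ 0.434  -0.2081  0.1301] yaw_y 68.76 q [-0.5   -0.271  1.981  0.     1.429 -1.7  ] F [-0.1 -0.1 -2.5]
```

```bash
python3 -m inch '[[0,0,0,-0.03,0,0,0],[0,0.001,0.04,-0.03,0,0,0.12],[0,0.002,0.08,-0.03,0,0,0.24],[0,0.003,0.12,-0.03,0,0,0.36],[0,0.003,0.15,-0.03,0,0,0.48],[0,0.004,0.18,-0.03,0,0,0.6],[0,0.005,0.21,-0.03,0,0,0.72],[0,0.005,0.23,-0.03,0,0,0.84],[0,0.005,0.243,-0.03,0,0,0.96],[0,0.005,0.243,-0.03,0,0,1.047],[0,0.005,0.243,-0.03,0,0,1.047],[0,0.005,0.243,-0.03,0,0,1.047]]'; python3 snap.py w5 wrist;python3 -m inch '[[0,0,0,0.015,0,0,0],[0,0,0,0.03,0,0,0],[0,0,0,0.04,0,0,0],[0,0,0,0.04,0,0,0]]'; python3 snap.py w6 wrist
python3 - <<'E'
import cv2,numpy as np
a=[cv2.imread(f"pics/{n}.png") for n in("w5","w6")]
cv2.imwrite("pics/w56.png",np.hstack([cv2.resize(i[0:400,80:480],(400,400)) for i in a]))
E
```

```text
time: 4.72
tcp_pos: [0.5164, 0.0204, 0.1573]
tcp_rot: [-2.039, -2.388, 0.002]
force: [0.3, -0.6, -1.0]
width: 0.122
grasp_force: 30.0
[0.5164 0.0204 0.1573] yaw_y 9.02 q [-0.01  -0.2    1.878 -0.     1.466 -0.167] F [ 0.3 -0.6 -1. ]
time: 5.1
tcp_pos: [0.5158, 0.02, 0.116]
tcp_rot: [-2.041, -2.385, 0.003]
force: [0.2, 0.4, -1.6]
width: 0.126
grasp_force: 30.0
[0.5158 0.02   0.116 ] yaw_y 8.87 q [-0.011 -0.173  1.924 -0.     1.395 -0.166] F [ 0.2  0.4 -1.6]
```

View pics/w56.png

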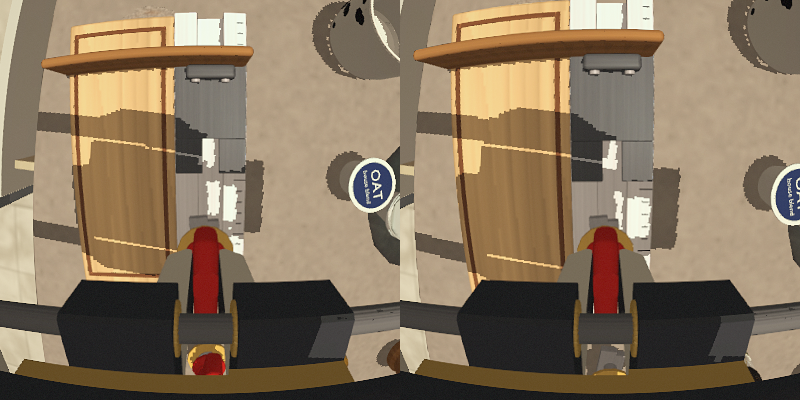

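Wrist views: rail to the right of the deck, spanning columns ≈175–245. The fork notch is near (208,150), and the bolt head peeks out ahead of the knob at (203,222). I'll enlarge these.

Run:
```python
import cv2,numpy as np
a=[cv2.imread(f"pics/{n}.png") for n in("w5","w6")]
cv2.imwrite("pics/z56.png",np.hstack([cv2.resize(i[100:250,245:345],(400,600),interpolation=cv2.INTER_CUBIC) for i in a]))
```

```text
(no output)
```

View pics/z56.png

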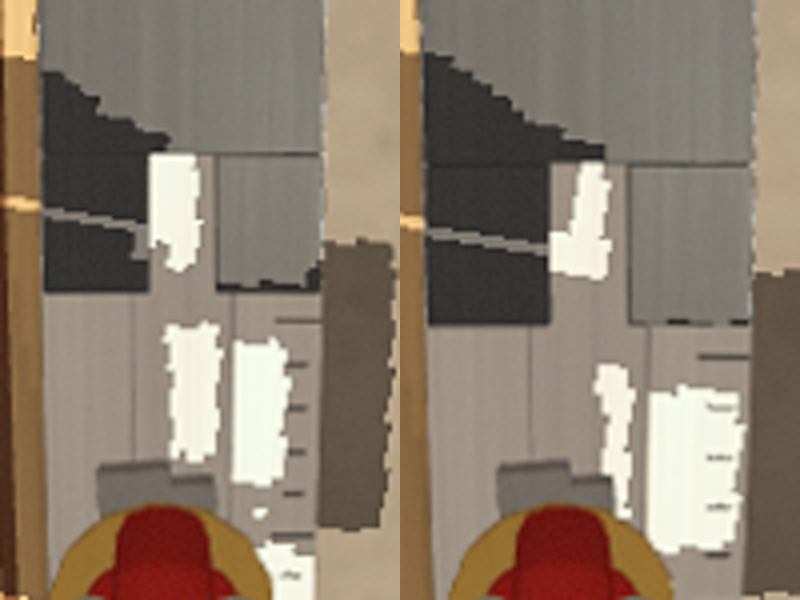

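The enlarged crop shows it clearly. In the right view (w6) the slot edges are at x≈530/648, the notch sides at 550/629, the closed end at y=163, the prong ends at y=323, and the head at x 498–613. In the left view (w5) the slot is at 133/232, the notch at 149/216, the closed end at 154 and the prong ends at 291.

Run:
```python
from h import *
import pickle
np.set_printoptions(precision=4,suppress=True)
s5,c5=pickle.load(open("w5.pkl","rb"));s6,c6=pickle.load(open("w6.pkl","rb"))
f5=lambda u,v:ray(c5,"wrist",(245+u/4,100+v/4));f6=lambda u,v:ray(c6,"wrist",(245+(u-400)/4,100+v/4))
for n,p5,p6 in [("nl close",(149,154),(550,163)),("nr close",(216,154),(629,163)),("nl end",(149,291),(549,324)),("nr end",(216,291),(629,324)),("foot R closeline",(322,154),(750,163)),("footL end",(44,291),(428,324))]:
    a,b=f5(*p5),f6(*p6);print(n,tri([a,b]),atz(*a,.028),atz(*b,.028))
for n,p,f in [("5L",(134,350),f5),("5R",(232,310),f5),("6L",(530,350),f6),("6L2",(532,455),f6),("6R",(648,340),f6),("6R2",(644,455),f6)]:
    print(n,atz(*f(*p),.023))
h6=s6["tcp_pos"][2]-.0578+.007;h5=s5["tcp_pos"][2]-.0578+.007
print("head6",atz(*f6(498,468),h6),atz(*f6(613,480),h6),"head5",atz(*f5(97,470),h5),atz(*f5(215,480),h5))
for n,s in(("w5",s5),("w6",s6)):
    r=R.from_rotvec(s["tcp_rot"]).as_matrix();print(r,s["tcp_pos"])
```

```text
nl close (array([0.504 , 0.0826, 0.0273]), [np.float64(3.1296392800165814e-06), np.float64(3.12963927999246e-06)]) [0.504  0.0827 0.028 ] [0.504  0.0827 0.028 ]
nr close (array([0.5177, 0.0852, 0.0343]), [np.float64(1.419190522163207e-05), np.float64(1.419190522158048e-05)]) [0.5179 0.0849 0.028 ] [0.518  0.0849 0.028 ]
nl end (array([0.5084, 0.0543, 0.033 ]), [np.float64(0.00012074240485837894), np.float64(0.00012074240485835389)]) [0.5086 0.0536 0.028 ] [0.5083 0.0534 0.028 ]
nr end (array([0.5224, 0.0567, 0.0336]), [np.float64(6.418011397287549e-06), np.float64(6.418011397367325e-06)]) [0.5228 0.0559 0.028 ] [0.5229 0.0557 0.028 ]
foot R closeline (array([0.5429, 0.0881, 0.0064]), [np.float64(9.426600703754284e-05), np.float64(9.426600703751724e-05)]) [0.5401 0.0888 0.028 ] [0.5397 0.0887 0.028 ]
footL end (array([0.4864, 0.0503, 0.0293]), [np.float64(3.9536066762667906e-05), np.float64(3.9536066762648546e-05)]) [0.4862 0.0501 0.028 ] [0.4863 0.05   0.028 ]
5L [0.5074 0.0393 0.023 ]
5R [0.5273 0.0515 0.023 ]
6L [0.5056 0.0471 0.023 ]
6L2 [0.5091 0.0268 0.023 ]
6R [0.5273 0.0524 0.023 ]
6R2 [0.5304 0.0301 0.023 ]
head6 [0.5033 0.0359 0.0652] [0.5217 0.0368 0.0652] head5 [0.5039 0.036  0.1065] [0.5227 0.0373 0.1065]
[[-0.1567  0.9876 -0.0019]
 [ 0.9876  0.1567 -0.0001]
 [ 0.0002 -0.0019 -1.    ]] [0.5164 0.0204 0.1573]
[[-0.1542  0.988  -0.0033]
 [ 0.988   0.1542 -0.    ]
 [ 0.0005 -0.0033 -1.    ]] [0.5158 0.02   0.116 ]
```

```bash
python3 -m inch '[[0,0,0.006,0,0,0,0],[0,0,0.006,0.015,0,0,0],[0,0,0.006,0.025,0,0,0],[0,0,0.006,0.03,0,0,0],[0,0,0.006,0.033,0,0,0],[0,0,0.006,0.033,0,0,0]]'; python3 snap.py w7 wrist;python3 -m inch '[[0,0,0,0.003,0,0,0],[0,0,0,0.006,0,0,0],[0,0,0,0.006,0,0,0]]'; python3 snap.py w8 wrist
```

```text
time: 5.65
tcp_pos: [0.5227, 0.0213, 0.0851]
tcp_rot: [-2.045, -2.384, 0.001]
force: [-0.5, -0.4, -1.5]
width: 0.125
grasp_force: 30.0
[0.5227 0.0213 0.0851] yaw_y 8.78 q [-0.008 -0.133  1.941  0.     1.335 -0.161] F [-0.5 -0.4 -1.5]
time: 5.95
tcp_pos: [0.5234, 0.0213, 0.0804]
tcp_rot: [2.044, 2.384, 0.002]
force: [-2.3, 0.1, 6.6]
width: 0.125
grasp_force: 30.0
[0.5234 0.0213 0.0804] yaw_y 8.77 q [-0.008 -0.129  1.945  0.     1.324 -0.161] F [-2.3  0.1  6.6]
```

```bash
python3 -m inch '[[0,0,-0.0015,-0.001,0,0,0],[0,0,-0.0015,0.001,0,0,0],[0,0,-0.0015,0.003,0,0,0],[0,0,-0.0015,0.003,0,0,0]]'; python3 snap.py w9 wrist
```

```text
time: 6.33
tcp_pos: [0.521, 0.0211, 0.0757]
tcp_rot: [-2.045, -2.384, 0.001]
force: [-0.5, 0.1, -1.6]
width: 0.122
grasp_force: 30.0
[0.521  0.0211 0.0757] yaw_y 8.77 q [-0.008 -0.129  1.953  0.     1.318 -0.162] F [-0.5  0.1 -1.6]
```

```bash
python3 -m inch '[[0,0,0,0.004,0,0,0],[0,0,0,0.008,0,0,0],[0,0,0,0.011,0,0,0],[0,0,0,0.011,0,0,0]]'; python3 snap.py w10 wrist;  python3 -m inch '[[0,0,0,0.0015,0,0,0],[0,0,0,0.0025,0,0,0],[0,0,0,0.0025,0,0,0]]'
```

```text
time: 6.72
tcp_pos: [0.521, 0.0211, 0.0644]
tcp_rot: [-2.045, -2.384, 0.001]
force: [-0.3, 0.9, -2.5]
width: 0.132
grasp_force: 30.0
[0.521  0.0211 0.0644] yaw_y 8.77 q [-0.008 -0.118  1.962  0.     1.298 -0.161] F [-0.3  0.9 -2.5]
time: 7.02
tcp_pos: [0.5214, 0.0211, 0.0629]
tcp_rot: [2.045, 2.385, 0.0]
force: [0.1, -0.5, -2.5]
width: 0.126
grasp_force: 30.0
```

```bash
python3 -m inch '[[0,0,0,0.0008,0,0,0],[0,0,0,0.0008,0,0,0],[0,0,0,0.0008,0,0,0]]';python3 -m inch '[[0,0,0,0.0008,0,0,0],[0,0,0,0.0008,0,0,0],[0,0,0,0.0008,0,0,0]]'
```

```text
time: 7.27
tcp_pos: [0.5216, 0.021, 0.0627]
tcp_rot: [2.045, 2.384, 0.001]
force: [-1.3, 0.2, 4.3]
width: 0.127
grasp_force: 30.0
time: 7.52
tcp_pos: [0.5218, 0.021, 0.0625]
tcp_rot: [2.045, 2.384, 0.001]
force: [-4.1, -0.5, 12.5]
width: 0.124
grasp_force: 30.0
```

```bash
python3 -m inch '[[0,0,0,-0.0025,0,0,0],[0,0,0,-0.0025,0,0,0],[0,0.01,0,-0.0025,0,0,0],[0,0.02,0,-0.0025,0,0,0],[0,0.03,0,-0.0025,0,0,0],[0,0.03,0,-0.0025,0,0,0]]';python3 -m inch '[[0,0.008,0,0,0,0,0],[0,0.016,0,0,0,0,0],[0,0.021,0,0,0,0,0],[0,0.021,0,0,0,0,0]]';python3 snap.py w11 wrist
```

```text
time: 8.02
tcp_pos: [0.5164, 0.0527, 0.0636]
tcp_rot: [-2.043, -2.386, -0.0]
force: [0.1, -0.5, -1.7]
width: 0.127
grasp_force: 30.0
time: 8.35
tcp_pos: [0.5134, 0.0725, 0.0638]
tcp_rot: [-2.044, -2.385, -0.0]
force: [0.1, 0.1, -1.9]
width: 0.128
grasp_force: 30.0
[0.5134 0.0725 0.0638] yaw_y 8.81 q [ 0.091 -0.125  1.97   0.     1.297 -0.063] F [ 0.1  0.1 -1.9]
```

```bash
python3 -m inch '[[0,0.002,0,0,0,0,0],[0,0.0035,0,0,0,0,0],[0,0.0035,0,0,0,0,0]]';for i in 1; do python3 -m inch '[[0,0.0004,0,0,0,0,0],[0,0.0008,0,0,0,0,0],[0,0.0008,0,0,0,0,0]]'; done;python3 -m inch '[[0,0.0004,0,0,0,0,0],[0,0.0006,0,0,0,0,0],[0,0.0006,0,0,0,0,0]]'
```

```text
time: 8.65
tcp_pos: [0.5131, 0.075, 0.0639]
tcp_rot: [-2.045, -2.385, -0.0]
force: [-0.7, 0.7, -0.7]
width: 0.129
grasp_force: 30.0
time: 8.9
tcp_pos: [0.513, 0.0757, 0.0639]
tcp_rot: [2.045, 2.385, 0.0]
force: [0.0, 0.0, -1.5]
width: 0.123
grasp_force: 30.0
time: 9.15
tcp_pos: [0.5128, 0.0763, 0.0638]
tcp_rot: [-2.045, -2.385, -0.0]
force: [-0.2, -0.0, -2.3]
width: 0.126
grasp_force: 30.0
```

```bash
python3 -m inch '[[0,0.0004,0,0,0,0,0],[0,0.0008,0,0,0,0,0],[0,0.0008,0,0,0,0,0]]'|grep -A2 -E 'pos|force'|head -4;python3 -m inch '[[0,0.0003,0,0,0,0,0],[0,0.0006,0,0,0,0,0],[0,0.0006,0,0,0,0,0]]'|grep -E 'pos|^force'
```

```text
tcp_pos: [0.5127, 0.0772, 0.0638]
tcp_rot: [-2.045, -2.385, 0.0]
force: [-0.3, -0.0, -1.2]
width: 0.123
tcp_pos: [0.5126, 0.0777, 0.0639]
force: [1.0, -1.0, -2.3]
```

```bash
python3 -m inch '[[0,0.0003,0,0,0,0,0],[0,0.0005,0,0,0,0,0],[0,0.0005,0,0,0,0,0]]'|grep -E 'pos|^force'
```

```text
tcp_pos: [0.5126, 0.078, 0.0639]
force: [-0.2, -4.2, -0.3]
```

Shank is home (contact felt at 4 N). Next I turn clockwise to square.

```bash
python3 -m inch '[[0,-0.0002,0,0,0,0,0.12],[0,-0.0002,0,0,0,0,0.24],[0,-0.0002,0,0,0,0,0.36],[0,-0.0002,0,0,0,0,0.48],[0,-0.0002,0,0,0,0,0.6],[0,-0.0002,0,0,0,0,0.72],[0,-0.0002,0,0,0,0,0.84],[0,-0.0002,0,0,0,0,0.96],[0,-0.0002,0,0,0,0,1.08],[0,-0.0002,0,0,0,0,1.2],[0,-0.0002,0,0,0,0,1.32],[0,-0.0002,0,0,0,0,1.4]]';cat > st.py <<'E'
from h import *
s=ctrl.state();p=s["tcp_pos"];print(s["time"].__round__(2) if 1 else 0,"lat",(p[0]*.988+p[1]*.156).round(4),"along",(-.156*p[0]+.988*p[1]).round(4),"z",p[2].round(4),"yaw",np.degrees(np.arctan2(*R.from_rotvec(s["tcp_rot"]).as_matrix()[[1,0],1])).round(1),"F",s["force"].round(1),"T",s["ft_torque"].round(2),"q6",s["qpos"][5].round(3))
E
python3 st.py
```

```text
time: 10.9
tcp_pos: [0.5116, 0.0785, 0.0633]
tcp_rot: [-3.101, -0.496, 0.004]
force: [-6.8, 2.8, -1.2]
width: 0.129
grasp_force: 30.0
10.9 lat 0.5178 along -0.0022 z 0.0633 yaw -71.8 F [-6.8  2.8 -1.2] T [0.72 1.46 0.09] q6 1.355
```

```bash
python3 -m inch '[[0,-0.0008,0,0,0,0,0.05],[0,-0.0008,0,0,0,0,0.1],[0,-0.0008,0,0,0,0,0.17],[0,-0.0008,0,0,0,0,0.17]]'>/dev/null; python3 st.py; python3 snap.py w12 wrist; python3 snap.py t1 top; python3 snap.py s1 side
python3 - <<'E'
import cv2,numpy as np
a=cv2.imread("pics/w12.png")[90:390,130:430]
b=cv2.imread("pics/s1.png")[190:300,220:330]
cv2.imwrite("pics/v12.png",np.hstack([cv2.resize(i,(400,400),interpolation=cv2.INTER_CUBIC) for i in(a,b)]))
E
```

```text
11.23 lat 0.5172 along -0.0026 z 0.0635 yaw -81.4 F [-4.6  1.6 -0.8] T [0.39 1.09 0.02] q6 1.522
[0.5112 0.0781 0.0635] yaw_y -81.38 q [ 1.020e-01 -1.270e-01  1.972e+00  1.000e-03  1.298e+00  1.522e+00] F [-4.6  1.6 -0.8]
[0.5112 0.078  0.0635] yaw_y -81.13 q [ 1.020e-01 -1.270e-01  1.972e+00  1.000e-03  1.298e+00  1.518e+00] F [-4.9  2.3 -1.5]
[0.5113 0.078  0.0635] yaw_y -81.05 q [ 1.020e-01 -1.270e-01  1.972e+00  1.000e-03  1.298e+00  1.516e+00] F [-5.1  2.2 -2.5]
```

View pics/v12.png

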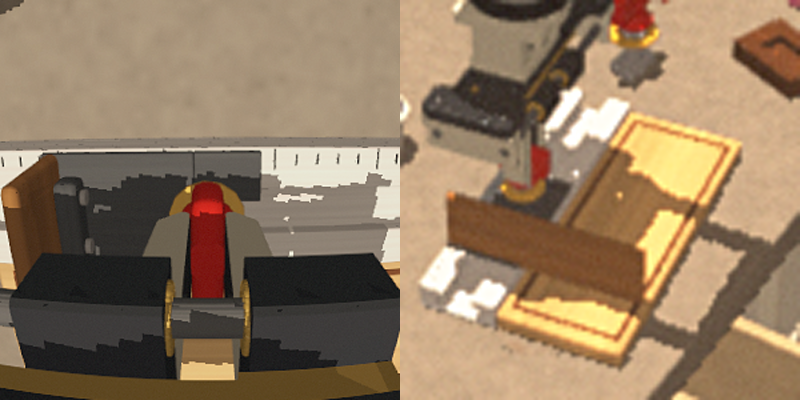

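The wrist and side view shows the bolt in the fork, the washer at (205,195), and the wing across the rail with clear room to the fence. I regrip a half turn round to win wrist range.

```bash
python3 -m inch '[[0.3,0,0,0,0,0,0],[0.35,0,0,0,0,0,0],[0.35,0,0,0,0,0,0],[0.35,0,0,0,0,0,0],[0.35,0,0,-0.02,0,0,0],[0.35,0.0003,0,-0.038,0,0,0],[0.35,0.0003,0,-0.038,0,0,-0.125],[0.35,0.0003,0,-0.038,0,0,-0.25],[0.35,0.0003,0,-0.038,0,0,-0.375],[0.35,0.0003,0,-0.038,0,0,-0.5],[0.35,0.0003,0,-0.038,0,0,-0.625],[0.35,0.0003,0,-0.038,0,0,-0.75]]'; python3 -m inch '[[0.35,0,0,0,0,0,-0.125],[0.35,0,0,0,0,0,-0.25],[0.35,0,0,0,0,0,-0.375],[0.35,0,0,0,0,0,-0.5],[0.35,0,0,0,0,0,-0.625],[0.35,0,0,0,0,0,-0.75],[0.35,0,0,0,0,0,-0.875],[0.35,0,0,0,0,0,-1.0],[0.35,0,0,0,0,0,-1.125],[0.35,0,0,0,0,0,-1.25],[0.35,0,0,0,0,0,-1.375],[0.35,0,0,0,0,0,-1.5]]' >/dev/null;python3 -m inch '[[0.35,0,0,0,0,0,-0.125],[0.35,0,0,0,0,0,-0.25],[0.35,0,0,0,0,0,-0.375],[0.35,0,0,0,0,0,-0.5],[0.35,0,0,0,0,0,-0.625],[0.35,0,0,0,0,0,-0.75],[0.35,0,0,0,0,0,-0.892],[0.35,0,0,0,0,0,-0.892],[0.35,0,0,0,0,0,-0.892]]' >/dev/null; python3 st.py; python3 snap.py w13 wrist;  python3 - <<'E'
import cv2
cv2.imwrite("pics/v13.png",cv2.resize(cv2.imread("pics/w13.png")[60:400,90:490],None,fx=1.5,fy=1.5,interpolation=cv2.INTER_CUBIC))
E
```

```text
time: 12.38
tcp_pos: [0.5123, 0.0778, 0.102]
tcp_rot: [2.821, 1.381, 0.001]
force: [-0.1, -0.7, 0.3]
width: 0.35
grasp_force: 0.0
14.13 lat 0.5182 along -0.003 z 0.1019 yaw 98.7 F [-1.1  0.2  0.2] T [ 0.01 -0.12  0.04] q6 -1.621
[0.5122 0.0778 0.1019] yaw_y 98.72 q [ 0.101 -0.16   1.936  0.     1.366 -1.621] F [-1.1  0.2  0.2]
```

View pics/v13.png

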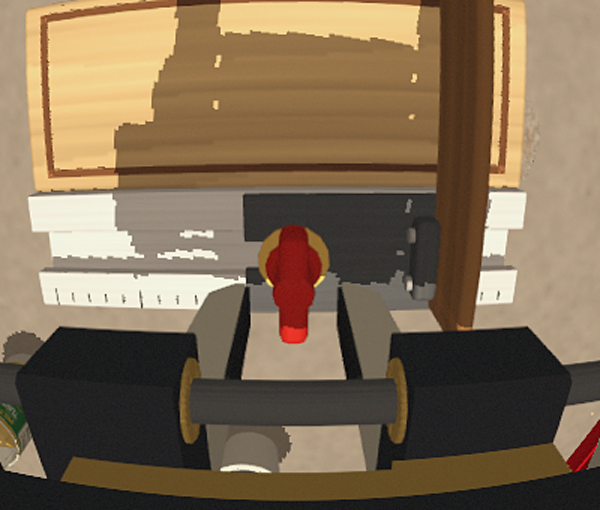

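The wing stands upright at (293,285), centred between the open fingers (250/340). I lower and regrip.

```bash
python3 -m inch '[[0.35,0,0,0.015,0,0,0],[0.35,0,0,0.03,0,0,0],[0.35,0,0,0.039,0,0,0],[0.35,0,0,0.039,0,0,0],[0.1,0,0,0.039,0,0,0],[0,0,0,0.039,0,0,0],[0,0,0,0.039,0,0,0],[0,0,0,0.039,0,0,0],[0,0,0,0.039,0,0,0],[0,0,0,0.039,0,0,0]]'; python3 st.py
python3 -m inch '[[0,0,0,-0.001,0,0,0],[0,0,0,-0.001,0,0,0],[0,0,0.0005,-0.001,0,0,0],[0,0,0.0005,-0.001,0,0,0]]'|grep ^grasp; python3 st.py
```

```text
time: 15.02
tcp_pos: [0.5125, 0.0779, 0.0636]
tcp_rot: [-0.242, 3.131, 0.0]
force: [-1.5, 1.1, 5.3]
width: 0.127
grasp_force: 30.0
15.02 lat 0.5185 along -0.003 z 0.0636 yaw 98.8 F [-1.5  1.1  5.3] T [ 0.14 -0.12  0.  ] q6 -1.623
grasp_force: 30.0
15.35 lat 0.518 along -0.0025 z 0.0637 yaw 98.8 F [ 0.2 -0.5 -1. ] T [-0.06 -0.11 -0.01] q6 -1.622
```

```bash
python3 -m inch '[[0,0,0.0004,0,0,0,0],[0,0,0.0004,0,0,0,0],[0,0,0.0004,0,0,0,0]]'>/dev/null; python3 st.py;python3 -m inch '[[0,0,0.0003,0,0,0,0],[0,0,0.0003,0,0,0,0],[0,0,0.0003,0,0,0,0]]'>/dev/null; python3 st.py
```

```text
15.6 lat 0.518 along -0.0021 z 0.0637 yaw 98.8 F [-0.4  0.3 -0.2] T [ 0.09 -0.14 -0.01] q6 -1.622
15.85 lat 0.5181 along -0.0018 z 0.0638 yaw 98.8 F [-0.1  0.3 -1.8] T [ 0.08 -0.12  0.01] q6 -1.621
```

```bash
for i in 1; do python3 -m inch '[[0,0,0.0004,0,0,0,0],[0,0,0.0004,0,0,0,0],[0,0,0.0004,0,0,0,0]]'>/dev/null; python3 st.py; done;python3 -m inch '[[0,0,0.0003,0,0,0,0],[0,0,0.0003,0,0,0,0],[0,0,0.0003,0,0,0,0]]'>/dev/null; python3 st.py
```

```text
16.1 lat 0.5181 along -0.0015 z 0.0639 yaw 98.8 F [ 0.8 -1.4 -1.6] T [-0.09 -0.18  0.06] q6 -1.62
16.35 lat 0.5181 along -0.0013 z 0.0639 yaw 98.8 F [ 0.3 -2.7 -1.9] T [-0.51 -0.2   0.03] q6 -1.62
```

```bash
python3 -m inch '[[0,0,0,0,0,0,0.1],[0,0,0,0,0,0,0.2],[0,0,0,0,0,0,0.3],[0,0,0,0,0,0,0.3]]'>/dev/null; python3 st.py; python3 -m inch '[[0,0,0,0,0,0,0.07],[0,0,0,0,0,0,0.15],[0,0,0,0,0,0,0.15]]'>/dev/null; python3 st.py
```

```text
16.68 lat 0.5178 along -0.0013 z 0.0635 yaw 81.4 F [-0.7 -3.6 -2.9] T [-0.79  0.11  0.05] q6 -1.315
16.93 lat 0.5177 along -0.0013 z 0.0632 yaw 73.0 F [-0.5 -4.7 -8. ] T [-0.89 -0.02  0.05] q6 -1.169
```

```bash
python3 -m inch '[[0,0,0,0.0008,0,0,0],[0,0,0,0.0012,0,0,0.1],[0,0,0,0.0016,0,0,0.2],[0,0,0,0.0018,0,0,0.3],[0,0,0,0.0018,0,0,0.3]]'>/dev/null; python3 st.py; python3 -m inch '[[0,0,0,0.0008,0,0,0],[0,0,0,0.0008,0,0,0],[0,0,0,0.0008,0,0,0]]'>/dev/null; python3 st.py;python3 -m inch '[[0,0,0,0.0008,0,0,0],[0,0,0,0.0008,0,0,0],[0,0,0,0.0008,0,0,0]]'>/dev/null; python3 st.py
```

```text
17.35 lat 0.5178 along -0.0013 z 0.0619 yaw 55.8 F [-2.4 -5.5 -4. ] T [-1.16  0.45  0.06] q6 -0.868
17.6 lat 0.518 along -0.0013 z 0.0617 yaw 56.2 F [-5.  -6.6  2.5] T [-1.2   0.9   0.02] q6 -0.875
17.85 lat 0.5181 along -0.0014 z 0.0615 yaw 56.2 F [-8.1 -6.9 10. ] T [-1.33  1.59 -0.02] q6 -0.875
```

```bash
python3 -m inch '[[0,-0.0002,-0.0002,-0.0008,0,0,0],[0,-0.0002,-0.0002,-0.0008,0,0,0],[0,-0.0002,-0.0002,-0.0008,0,0,0]]'>/dev/null; python3 st.py; python3 -m inch '[[0,0,0,-0.0008,0,0,0],[0,0,0,-0.0008,0,0,0],[0,0,0,-0.0008,0,0,0]]'>/dev/null; python3 st.py;python3 -m inch '[[0,0,0,-0.0006,0,0,0],[0,0,0,-0.0006,0,0,0],[0,0,0,-0.0006,0,0,0]]'>/dev/null; python3 st.py
```

```text
18.1 lat 0.518 along -0.0015 z 0.0617 yaw 56.2 F [-5.2 -4.6  3. ] T [-0.93  0.92  0.03] q6 -0.876
18.35 lat 0.5179 along -0.0015 z 0.062 yaw 56.0 F [-2.6 -4.9 -3.7] T [-0.83  0.53  0.05] q6 -0.873
18.6 lat 0.5179 along -0.0014 z 0.0623 yaw 55.9 F [-2.6 -3.9 -7.1] T [-0.9   0.47  0.07] q6 -0.871
```

```bash
python3 -m inch '[[0,0,0,0.0012,0,0,0],[0,0,0,0.0024,0,0,0],[0,0,0,0.0024,0,0,0]]'>/dev/null; python3 st.py; for i in 1; do python3 -m inch '[[0,0,0,0.0008,0,0,0],[0,0,0,0.0008,0,0,0]]'>/dev/null; python3 st.py; done; python3 -m inch '[[0,0,0,0.0006,0,0,0],[0,0,0,0.0006,0,0,0]]'>/dev/null; python3 st.py
```

```text
18.85 lat 0.5184 along -0.0015 z 0.0616 yaw 55.9 F [-10.1  -5.6   8.6] T [-1.07  1.89  0.06] q6 -0.871
19.02 lat 0.5185 along -0.0015 z 0.0614 yaw 55.9 F [-12.7  -5.8  16.3] T [-1.24  2.53  0.06] q6 -0.871
19.18 lat 0.5186 along -0.0015 z 0.0613 yaw 55.9 F [-15.3  -6.2  21.6] T [-1.34  2.79 -0.01] q6 -0.871
```

```bash
python3 -m inch '[[0,0,0,-0.0012,0,0,0],[0,0,0,-0.0025,0,0,0],[0,0,0,-0.0025,0,0,0]]'>/dev/null; python3 st.py
python3 - <<'E'
from h import *
import pickle
np.set_printoptions(precision=1,suppress=True)
s,c=pickle.load(open("w13.pkl","rb"))
ux=np.array([.988,.156,0]);uy=np.array([-.156,.988,0])
im=cv2.imread("pics/w13.png")
hsv=cv2.cvtColor(im,cv2.COLOR_BGR2HSV)
m=((hsv[...,0]<6)|(hsv[...,0]>174))&(hsv[...,1]>180)
sub=m[180:300,262:312];ys,xs=np.nonzero(sub);print("red px rows",ys.min()+180,ys.max()+180,"cols",xs.min()+262,xs.max()+262)
for y in range(205,295,8):
    r=np.nonzero(m[y,262:312])[0];print(y,r.min()+262 if len(r) else 0,r.max()+262 if len(r) else 0)
y=((hsv[...,0]>12)&(hsv[...,0]<30)&(hsv[...,1]>130))[205:262,255:315];q=np.argwhere(y);print("brass",q.min(0)+[205,255],q.max(0)+[205,255])
for zt in(.066,.069,.072,.075):
    a=.518*ux-.002*uy
    print(zt,[project(c,"wrist",a+k*.023*ux+[0,0,zt]) for k in(-1,1)], "washer L/R at zt-.042:",[project(c,"wrist",a+k*.017*uy+[0,0,zt-.042]) for k in(-1,1)],"sides",[project(c,"wrist",a+k*.006*uy+[0,0,zt])[0] for k in(-1,1)])
E
```

```text
19.43 lat 0.5182 along -0.0015 z 0.0618 yaw 55.9 F [-4.5 -4.4 -0.9] T [-0.97  0.79  0.04] q6 -0.871
red px rows 210 288 cols 267 303
205 0 0
213 278 292
221 276 294
229 270 301
237 267 303
245 269 301
253 272 298
261 273 297
269 277 294
277 276 294
285 278 293
293 0 0
brass [212 262] [250 309]
0.066 [array([286.9, 215.2]), array([287.1, 284.6])] washer L/R at zt-.042: [array([263.5, 229.4]), array([309.9, 229.3])] sides [np.float64(277.1801630365999), np.float64(296.866047212496)]
0.069 [array([287. , 216.7]), array([287.1, 286.9])] washer L/R at zt-.042: [array([263.2, 230.8]), array([310.2, 230.6])] sides [np.float64(277.0666122841723), np.float64(297.03493200717224)]
0.072 [array([287. , 218.2]), array([287.1, 289.2])] washer L/R at zt-.042: [array([263. , 232.1]), array([310.5, 231.9])] sides [np.float64(276.9499551796272), np.float64(297.20844118353784)]
0.075 [array([287. , 219.7]), array([287.2, 291.6])] washer L/R at zt-.042: [array([262.7, 233.5]), array([310.8, 233.3])] sides [np.float64(276.8300717969725), np.float64(297.38675346233885)]
```

Run:
```python
from h import *
import pickle
from scipy.optimize import brentq,fsolve
s,c=pickle.load(open("w13.pkl","rb"))
ux=np.array([.988,.156,0]);uy=np.array([-.156,.988,0])
P=lambda lat,z:project(c,"wrist",lat*ux-.002*uy+[0,0,z])[1]
for rt,rb,rw in((288.5,209.5,211.5),(288.5,210.5,211.5),(287.5,209.5,211.5),(287.5,210.5,212.5)):
    lat,zt=fsolve(lambda x:[P(x[0]+.023,x[1])-rt,P(x[0]-.023,x[1]-.026)-rb],[.518,.07])
    zw=brentq(lambda z:P(lat-.017,z)-rw,-.05,.1)
    print(rt,rb,rw,"lat",lat.round(4),"wing top",zt.round(4),"washer",round(zw,4))
im=cv2.imread("pics/w13.png")[195:300,255:320];
s2=ctrl.grab_frame("wrist")[...,::-1];cv2.imwrite("pics/w14.png",s2)
cv2.imwrite("pics/v14.png",np.hstack([cv2.resize(im,(370,600),interpolation=cv2.INTER_CUBIC),cv2.resize(s2[160:310,230:340],(430,600),interpolation=cv2.INTER_CUBIC)]))
```

```text
288.5 209.5 211.5 lat 0.5223 wing top 0.0634 washer 0.0209
288.5 210.5 211.5 lat 0.5237 wing top 0.0609 washer 0.0159
287.5 209.5 211.5 lat 0.523 wing top 0.0607 washer 0.0183
287.5 210.5 212.5 lat 0.5244 wing top 0.0582 washer 0.016
```

View pics/v14.png

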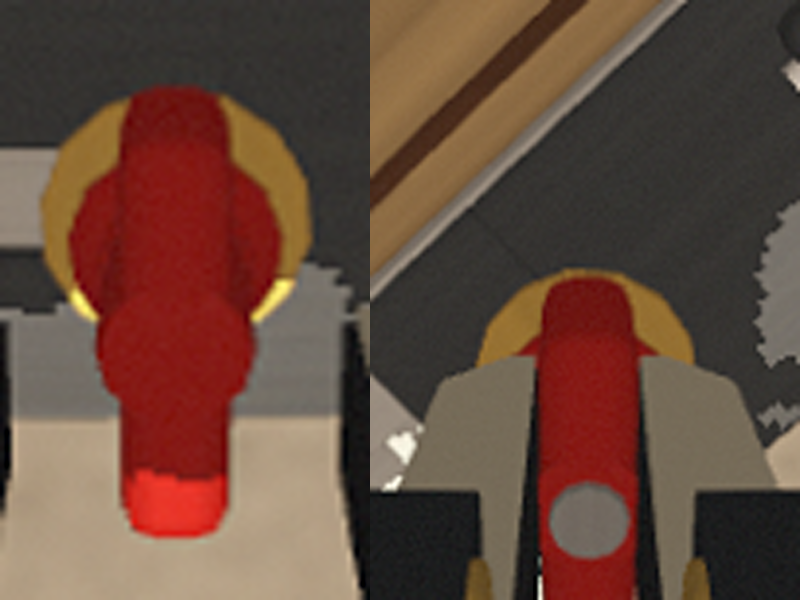

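The right crop (now) shows the shank end as a grey disc at (590,520) in the wing's centre, and the left crop (before) does not. So the nut has screwed down the bolt. I unload the sideways forces and test the vertical play.

```bash
python3 -m inch '[[0,0.0002,-0.0005,0,0,0,0],[0,0.0002,-0.0005,0,0,0,0],[0,0.0002,-0.0005,0,0,0,0]]'>/dev/null; python3 st.py; python3 -m inch '[[0,0,0,-0.0012,0,0,0],[0,0,0,-0.0012,0,0,0],[0,0,0,-0.0012,0,0,0]]'>/dev/null; python3 st.py; python3 -m inch '[[0,0,0,-0.0008,0,0,0],[0,0,0,-0.0008,0,0,0],[0,0,0,-0.0008,0,0,0]]'>/dev/null; python3 st.py
```

```text
19.73 lat 0.518 along -0.0016 z 0.0618 yaw 55.9 F [-2.  -2.8 -1.1] T [-0.53  0.23  0.  ] q6 -0.871
19.98 lat 0.5177 along -0.0016 z 0.0625 yaw 55.9 F [-0.4 -3.1 -4.3] T [-0.41  0.02  0.05] q6 -0.871
20.23 lat 0.5177 along -0.0016 z 0.0633 yaw 55.9 F [ 0.3 -1.3 -6. ] T [-0.36 -0.18  0.07] q6 -0.871
```

```bash
python3 -m inch '[[0,0,0,-0.0008,0,0,0],[0,0,0,-0.0008,0,0,0],[0,0,0,-0.0008,0,0,0]]'>/dev/null; python3 st.py; python3 -m inch '[[0,0,0,-0.0008,0,0,0],[0,0,0,-0.0008,0,0,0],[0,0,0,-0.0008,0,0,0]]'>/dev/null; python3 st.py
```

```text
20.48 lat 0.5177 along -0.0016 z 0.0642 yaw 55.9 F [ 0.9 -1.4 -6. ] T [-0.29 -0.17  0.07] q6 -0.871
20.73 lat 0.5175 along -0.0016 z 0.0644 yaw 55.9 F [  4.2  -0.9 -16.3] T [-0.25 -0.79  0.02] q6 -0.871
```

```bash
python3 -m inch '[[0,0,0,0.0014,0,0,0],[0,0,0,0.0018,0,0,0.1],[0,0,0,0.0022,0,0,0.2],[0,0,0,0.0026,0,0,0.3],[0,0,0,0.0026,0,0,0.3]]'>/dev/null; python3 st.py; for i in 1; do python3 -m inch '[[0,0,0,0.0008,0,0,0],[0,0,0,0.0008,0,0,0],[0,0,0,0.0008,0,0,0]]'>/dev/null; python3 st.py; done; python3 -m inch '[[0,0,0,0.0008,0,0,0],[0,0,0,0.0008,0,0,0],[0,0,0,0.0008,0,0,0]]'>/dev/null; python3 st.py
```

```text
21.15 lat 0.5177 along -0.0017 z 0.0628 yaw 38.4 F [-0.9 -2.4 -2.8] T [-0.47  0.22  0.01] q6 -0.566
21.4 lat 0.5179 along -0.0017 z 0.0622 yaw 38.8 F [-3.7 -1.9  3.5] T [-0.51  0.6   0.07] q6 -0.573
21.65 lat 0.5179 along -0.0017 z 0.0611 yaw 38.7 F [-2.5 -3.2  4.1] T [-0.58  0.52  0.03] q6 -0.571
```

```bash
python3 -m inch '[[0,0,0,-0.001,0,0,0.1],[0,0,0,0,0,0,0.2],[0,0,0,0.0002,0,0,0.3],[0,0,0,0.0002,0,0,0.3]]'>/dev/null; python3 st.py;  python3 -m inch '[[0,0,0,-0.0008,0,0,0],[0,0,0,-0.0008,0,0,0],[0,0,0,-0.0008,0,0,0]]'>/dev/null; python3 st.py;python3 -m inch '[[0,0,0,0.0014,0,0,0],[0,0,0,0.0014,0,0,0],[0,0,0,0.0014,0,0,0]]'>/dev/null; python3 st.py; python3 -m inch '[[0,0,0,0.001,0,0,0],[0,0,0,0.001,0,0,0],[0,0,0,0.001,0,0,0]]'>/dev/null; python3 st.py
```

```text
21.98 lat 0.5176 along -0.0017 z 0.0604 yaw 21.2 F [-3.1 -2.9  0.7] T [-0.66  0.37  0.02] q6 -0.266
22.23 lat 0.5175 along -0.0017 z 0.061 yaw 21.6 F [-0.  -2.6 -3.5] T [-0.68 -0.08  0.02] q6 -0.273
22.48 lat 0.5177 along -0.0017 z 0.0603 yaw 21.6 F [-3.9 -3.5  4.2] T [-0.7   0.72  0.1 ] q6 -0.272
22.73 lat 0.5177 along -0.0016 z 0.0597 yaw 21.6 F [-6.  -3.6  6.8] T [-0.76  1.03  0.1 ] q6 -0.272
```

```bash
python3 -m inch '[[0,0,0,-0.0018,0,0,0.12],[0,0,0,-0.0015,0,0,0.24],[0,0,0,-0.0012,0,0,0.35],[0,0,0,-0.0012,0,0,0.35]]'>/dev/null; python3 st.py;  python3 -m inch '[[0,0,0,-0.0008,0,0,0],[0,0,0,-0.0008,0,0,0],[0,0,0,-0.0008,0,0,0]]'>/dev/null; python3 st.py;python3 -m inch '[[0,0,0,0.0014,0,0,0],[0,0,0,0.0014,0,0,0],[0,0,0,0.0014,0,0,0]]'>/dev/null; python3 st.py; python3 -m inch '[[0,0,0,0.001,0,0,0],[0,0,0,0.001,0,0,0],[0,0,0,0.001,0,0,0]]'>/dev/null; python3 st.py
```

```text
23.07 lat 0.5175 along -0.0016 z 0.0599 yaw 1.2 F [-1.1 -3.  -3.7] T [-0.63  0.25 -0.06] q6 0.084
23.32 lat 0.5174 along -0.0016 z 0.0606 yaw 1.6 F [-1.6 -3.8 -7.2] T [-0.67  0.04  0.11] q6 0.076
23.57 lat 0.5177 along -0.0016 z 0.0602 yaw 1.5 F [-5.7 -3.3  3.5] T [-0.8   1.12  0.1 ] q6 0.077
23.82 lat 0.5178 along -0.0016 z 0.0597 yaw 1.5 F [-8.8 -4.   9.8] T [-0.88  1.69  0.11] q6 0.077
```

```bash
python3 -m inch '[[0,0,0,-0.0003,0,0,0.12],[0,0,0,0,0,0,0.24],[0,0,0,0.0002,0,0,0.36],[0,0,0,0.0005,0,0,0.48],[0,0,0,0.0007,0,0,0.6],[0,0,0,0.0007,0,0,0.6]]'>/dev/null; python3 st.py;  python3 -m inch '[[0,0,0,0.0008,0,0,0],[0,0,0,0.0008,0,0,0],[0,0,0,0.0008,0,0,0]]'>/dev/null; python3 st.py;python3 -m inch '[[0,0,0,0.0008,0,0,0],[0,0,0,0.0008,0,0,0],[0,0,0,0.0008,0,0,0]]'>/dev/null; python3 st.py
```

```text
24.32 lat 0.5175 along -0.0016 z 0.058 yaw -33.3 F [-4.3 -3.3 -0.7] T [-0.63  0.9  -0.02] q6 0.686
24.57 lat 0.5176 along -0.0016 z 0.0578 yaw -32.9 F [-8.5 -4.   7. ] T [-0.74  1.54 -0.06] q6 0.678
24.82 lat 0.5177 along -0.0016 z 0.0576 yaw -32.9 F [-10.9  -4.4  13.7] T [-0.82  2.19 -0.02] q6 0.678
```

```bash
python3 -m inch '[[0,0,0,0.001,0,0,0],[0,0,0,0.001,0,0,0],[0,0,0,0.001,0,0,0]]'>/dev/null; python3 st.py;python3 -m inch '[[0,0,0,0.001,0,0,0],[0,0,0,0.001,0,0,0],[0,0,0,0.001,0,0,0]]'>/dev/null; python3 st.py; python3 -m inch '[[0,0,0,-0.0012,0,0,0],[0,0,0,-0.0036,0,0,0],[0,0,0,-0.0036,0,0,0]]'>/dev/null; python3 st.py
```

```text
25.07 lat 0.5178 along -0.0016 z 0.0571 yaw -32.9 F [-14.8  -4.4  19.2] T [-0.84  2.74 -0.01] q6 0.678
25.32 lat 0.5178 along -0.0015 z 0.0564 yaw -32.9 F [-16.5  -3.8  21.1] T [-0.82  3.01 -0.01] q6 0.678
25.57 lat 0.5175 along -0.0016 z 0.0581 yaw -32.9 F [-6.  -3.2  3.4] T [-0.64  1.14  0.03] q6 0.678
```

```bash
python3 -m inch '[[0,0,0,0.0002,0,0,0.12],[0,0,0,0.0007,0,0,0.24],[0,0,0,0.0012,0,0,0.36],[0,0,0,0.0016,0,0,0.48],[0,0,0,0.0016,0,0,0.48],[0,0,0,0.0016,0,0,0.48]]'>/dev/null; python3 st.py; python3 -m inch '[[0,0,0,0.001,0,0,0],[0,0,0,0.001,0,0,0],[0,0,0,0.001,0,0,0]]'>/dev/null; python3 st.py
```

```text
26.07 lat 0.5175 along -0.0015 z 0.0563 yaw -60.4 F [-5.7 -2.6  0.4] T [-0.48  1.11 -0.05] q6 1.159
26.32 lat 0.5175 along -0.0015 z 0.0561 yaw -60.4 F [-10.2  -2.9  10. ] T [-0.68  2.07 -0.  ] q6 1.158
```

```bash
python3 -m inch '[[0,-0.0004,-0.0002,-0.001,0,0,0],[0,-0.0004,-0.0002,-0.001,0,0,0],[0.3,-0.0004,-0.0002,-0.001,0,0,0],[0.35,-0.0004,-0.0002,-0.001,0,0,0],[0.35,-0.0004,-0.0002,-0.001,0,0,0],[0.35,-0.0004,-0.0002,-0.001,0,0,0],[0.35,-0.0004,-0.0002,-0.02,0,0,0],[0.35,-0.0004,-0.0002,-0.05,0,0,0],[0.35,-0.0004,-0.0002,-0.09,0,0,0],[0.35,-0.0004,-0.0002,-0.1,0,0,0],[0.35,-0.0004,-0.0002,-0.1,0,0,0]]'; python3 snap.py w20 wrist; python3 snap.py s20 side
python3 - <<'E'
from h import *
import pickle
ux=np.array([.988,.156,0]);uy=np.array([-.156,.988,0])
# stop displacement: match fence region before/after in side view
a=cv2.imread("pics/side0.png",0);b=cv2.imread("pics/s20.png",0)
t=a[245:275,228:292]
for n,(y0,x0,y1,x1) in {"fence":(242,230,276,292),"deck corner":(222,285,245,320)}.items():
    t=cv2.resize(a[y0:y1,x0:x1],None,fx=8,fy=8,interpolation=cv2.INTER_CUBIC);r=cv2.resize(b[y0-5:y1+5,x0-5:x1+5],None,fx=8,fy=8,interpolation=cv2.INTER_CUBIC)
    m=cv2.matchTemplate(r,t,cv2.TM_CCOEFF_NORMED);_,v,_,p=cv2.minMaxLoc(m);print(n,v,np.array(p)/8-5)
im=cv2.imread("pics/w20.png");hsv=cv2.cvtColor(im,cv2.COLOR_BGR2HSV)
m=(((hsv[...,0]<6)|(hsv[...,0]>174))&(hsv[...,1]>180))[150:300,200:370].astype(np.uint8)
ys,xs=np.nonzero(m);print("red centroid",xs.mean()+200,ys.mean()+150,len(xs),"expected",project(pickle.load(open("w20.pkl","rb"))[1],"wrist",.518*ux-.0017*uy+[0,0,.055]))
E
```

```text
time: 27.23
tcp_pos: [0.5125, 0.0793, 0.1592]
tcp_rot: [3.037, 0.801, 0.009]
force: [0.4, -0.0, -0.4]
width: 0.349
grasp_force: 0.0
[0.5125 0.0793 0.1592] yaw_y -60.44 q [ 0.104 -0.202  1.877  0.     1.461  1.159] F [ 0.4 -0.  -0.4]
[0.5117 0.0792 0.1567] yaw_y -60.44 q [ 0.104 -0.201  1.88   0.     1.46   1.159] F [-0.2 -0.1 -1.6]
fence 0.6992399096488953 [0. 0.]
deck corner 0.7431259155273438 [ 2.125 -3.75 ]
red centroid 284.1439732142857 218.3203125 896 expected [284.60013196 220.6048173 ]
```

```bash
python3 -c "
from plant import ctrl
print(ctrl.close_job())"
```

```text
the job is handed in; nothing more can be done
None
```

I fixed the stop and handed the job in at about 27 s: the bolt is home in the fork and clamped at about 17 N, estimated from how far the knob came down. I turned it until the head met its stop but couldn't see the head under the lips. The stop didn't shift in the side view, and the gripper is clear.

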